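# Photograph the tin for the goods-in record

## Task

Photograph the delivered tin for the goods-in record. Swing the camera round by its pan bar until the lens points straight at the tin; then press the shutter button down to its halfway stop to focus, hold it there for a good second, press it on fully down to take the picture, and let go. Take no picture before the camera points at the tin, leave it pointing there, and leave the tin and the other goods where they stand.

Things in the scene. Friction and masses are not known exactly. Their poses are not given: they have to be found in the camera images.
- stand: Low camera stand fixed to the steel table: round dark base 170 mm across and 14 mm thick with a 28 mm column to 60 mm height. Its origin lies on the table on the upright axis about which the camera pans.
- lens (a point): Centre of the lens's front rim (barrel 66 mm across), 132 mm above the table, 94 mm from the pan axis; the lens axis passes over the pan axis. Orientation is the camera's: -x is where the lens looks, z up, +y the hand-grip side. The tin is in mid-picture when its y in this frame is near 0. The pan turns stiffly and stays where it is left.
- finder_top (a point): Top centre of the black camera's finder hump, over the pan axis, 187 mm above the table; hump 42 mm wide, 20 mm above the body. The camera is 122 mm wide (y from -53 to +69 mm here), 42 mm deep, hand grip out to y = +78 mm. Its head gives about 1 mm under a press on the button and springs back.
- bar_grip (a point): Middle of the rubber grip (22 mm diameter, 95 mm long) of the pan bar, which sticks out level behind the camera, opposite to the lens; this point is 165 mm from the pan axis and 73 mm above the table (bar end at 210 mm). Same orientation as the lens. About 3 N sideways here swings the camera.
- shutter_button: Metal mushroom button 15.6 mm across on the hand grip, 12 mm proud of it; origin: centre of its top, 178.5 mm above the table, 60 mm to +y of the lens axis, 22 mm ahead of the pan axis. Pressed down: light spring (1 to 2 N) for 1 to 6 mm (differs per start, only felt), then the halfway stop, which holds up to about 7 N; fully down is 2.5 mm beyond, at about 10 N. Springs back.
- second_stage (a joint): How far the shutter is pressed beyond its halfway stop, in m: 0 until then, 0.0025 fully down (picture taken). Springs back to 0.
- tin_mid (a point): Centre of the steel food tin to be photographed: plain ribbed can with a ring pull, 75 mm across, 80 mm high, 0.3 m from the camera on the table. This point is 40 mm above its base.
- jar: Bystander: glass jar with a lid, 66 mm across, 115 mm high; origin at the centre of its underside.
- carton: Bystander: small cardboard carton, 62 by 75 mm, 95 mm high; origin at the centre of its underside.
- tub: Bystander: white plastic tub with a lid, 106 mm across, 66 mm high; origin at the centre of its underside.
Things that resemble listed ones, but are neither listed nor needed, are in the scene too. Leave any pink or red look-alike of the part that bears tin_mid alone.

How it is judged:
By the outcome, as a careful person would: the job done as asked, in the order asked, and still so for the second after the job is handed in, with the robot touching nothing.
It also fails if it takes over 46 s, if anything falls off the work surface, if the arm or the gripper's body presses on something with over 40 N, if the wrist force passes 120 N, or if a joint passes its speed limit or range.

## Robot

A 6-joint arm with a two-finger parallel gripper is mounted at the origin on the work surface. World frame = base frame: x ahead of the robot, y to its left, z up, the work surface at z = 0. Lengths are in m, angles in rad, forces in N, time in s.
With the tool pointing down it reaches from about 0.35 to 0.775 m from the base axis. Payload 7.3 kg.
Tool frame: the origin (TCP) lies at the very end of the fingers, on their centre line; the grasp point (between the pads) lies 19 mm behind it (robot.hold_point_z is the distance from the TCP to the grasp point, in m); z points along the fingers, y is the direction in which the jaws open and shut (so a half turn about z gives the same grasp; the last joint's range is limited). The gripper opens to 92 mm and grips with 3 to 60 N. Pads are 19 mm wide; open, the fingers measure 130 mm over their backs; the gripper's body (75 mm by 190 mm) begins 47 mm behind the grasp point.
Start: joints at [1.129, 0.342, 1.524, -0, 1.275, -0.146], TCP at [0.153, 0.502, 0.187] pointing down, gripper open.
Joint ranges: [-2.53, 2.53], [-0.77, 2.02], [0.04, 2.7], [-1, 4.14], [0.28, 2.66], [-3.11, 3.11]. Speed limits (rad/s): [2.57, 2.57, 3.14, 3.14, 3.14, 3.14].

## Interface

Orientations are given as [roll, pitch, yaw] about the fixed x, y, z axes, in that order (R = Rz(yaw) Ry(pitch) Rx(roll)).
In Python, from cell import monitor, viewer, robot gives the robot as it stands.
- The arm moves only by the tool move_arm, never from a script. Its argument "deltas" is a list of rows, each an object of numbers: "x", "y", "z": the shift along the tool's x, y, z in m; "wx", "wy", "wz": the turn, a rotation vector about the tool's x, y, z in degrees; "hand": the opening, from 0 (shut) to 1 (fully open). In form: [{"x": .., "y": .., "z": .., "wx": .., "wy": .., "wz": .., "hand": ..}, ...]. A call has 1 to 8 rows; each row is the pose to reach, as a shift and turn from the pose commanded when the call began, along the tool's axes at that moment; what a row does not reach only later rows make up. A row lasts 1/8 s, in which the tool goes at most 62.5 mm and 10.7 degrees, less where a joint would pass 70% of its speed; a pose out of reach is approached as far as the arm can. A call with a gripper value outside its range is refused whole. The fingers move at their own pace and stop on an object; "grip_force" is the grip in N (left out, the last holds). Time passes only in rows, so rows that repeat a pose let the fingers close. It gives the time, the measured TCP pose, the force and the opening at its end, in the units of the state.
- monitor.observe(): the state, without advancing time (a new reading comes with each control period).
- viewer.read_camera(name): name is "scene" or "top"; returns the picture (384x512x3 uint8, red, green, blue); there is no depth.
- viewer.camera_params(name): a dict with "camera_matrix" (3x3 intrinsics, pixels), "R" (3x3) and "t" (3): a world point X has camera coordinates R X + t. Camera axes: x right, y down, z forward; pixel columns grow to the right and rows downward; lengths in m; the calibration is good to about 2 mm. A picture is of the moment at which its call begins. camera_params takes no time and is no camera call.
- robot.hand_in(): hands the job in, once; it reports no verdict.
The state is a dict: "time": time; "qpos": joint angles; "qvel": joint speeds; "joint_efforts": joint torques, N m; "tool_pos": TCP position; "tool_rot": TCP orientation; "contact_force": force on the tool from outside, world axes, zero at the start; "torque": the same for the moment, N m; "opening": finger opening in m.
Only numpy, scipy, OpenCV 4.12 (cv2) and the standard library are available. Lean on these libraries where they do the work, as an engineer would, in place of code of your own. Each camera call takes 0.05 s, during which the arm holds its last target. There are 200 camera calls.

## Working session

There is one attempt and no reset: what is moved stays moved. The work goes in short steps, Python scripts to look and compute and a tool call to move; the robot and the scene stay as the last step left them, time stands still between calls to the robot, and variables do not carry over. Pictures are saved under pics/ and viewed, about 8 in all and at most 12, crops included, and the job is handed in when it is done.

Besides the shell and the picture viewer there is one more tool, called as name(argument=value, ...), one argument or row to a line, values as JSON. move_arm: Moves the arm, as the interface text tells. Its arguments: {"type":"object","properties":{"deltas":{"type":"array","items":{"type":"object","properties":{"x":{"type":"number"},"y":{"type":"number"},"z":{"type":"number"},"wx":{"type":"number"},"wy":{"type":"number"},"wz":{"type":"number"},"hand":{"type":"number"}}}},"grip_force":{"type":"number"}},"required":["deltas"]}

```bash
mkdir -p pics; ls; cat > h.py <<'E'
import numpy as np,cv2
from cell import monitor,viewer,robot
def ray(cam,u,v,z):
    p=viewer.camera_params(cam);K,R,t=map(np.array,(p["camera_matrix"],p["R"],p["t"]))
    d=R.T@np.linalg.solve(K,[u,v,1.]);c=-R.T@t
    return c+d*(z-c[2])/d[2]
def proj(cam,X):
    p=viewer.camera_params(cam);K,R,t=map(np.array,(p["camera_matrix"],p["R"],p["t"]))
    q=K@(R@np.array(X)+t);return q[:2]/q[2]
def snap(cam,name,box=None,s=1):
    im=viewer.read_camera(cam)[:,:,::-1].copy();cv2.imwrite(f'pics/{name}_raw.png',im)
    if box: im=im[box[1]:box[3],box[0]:box[2]]
    cv2.imwrite(f'pics/{name}.png',cv2.resize(im,None,fx=s,fy=s,interpolation=cv2.INTER_CUBIC));return im
E
python3 - <<'E'
from h import *
snap('top','t1',None,1.5);snap('scene','s1',None,1.5)
for c in('top','scene'):
    p=viewer.camera_params(c);print(c,-np.array(p["R"]).T@np.array(p["t"]))
s=monitor.observe();print(s)
E
```

```text
pics
top [0.39252037 0.02777277 0.9175242 ]
scene [ 1.28610693 -0.13408893  0.88272359]
{'time': 0.1, 'qpos': array([ 1.12898777e+00,  3.42642284e-01,  1.52489842e+00, -1.76998206e-06,
        1.27539912e+00, -1.45999458e-01]), 'qvel': array([-0.00062013, -0.00127759, -0.0021462 ,  0.0013826 , -0.00017111,
        0.00010096]), 'joint_efforts': array([ 1.38252934e-03, -4.32008493e+01, -2.44694638e+01,  7.19071389e-02,
        5.26577909e-02, -1.69737564e-05]), 'tool_pos': array([0.15284862, 0.50183343, 0.18642813]), 'tool_rot': array([-3.14025956e+00, -1.94314607e-04,  2.84578394e+00]), 'contact_force': array([-0.13590281,  0.20143199, -0.54440712]), 'torque': array([-0.03805019, -0.02136218, -0.03392941]), 'opening': 0.09210290103929157}
```

View pics/t1.png

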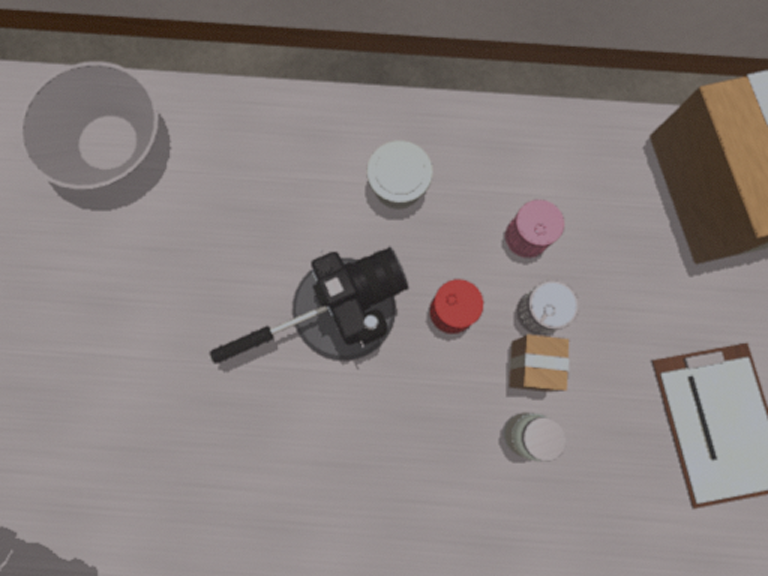

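View pics/s1.png

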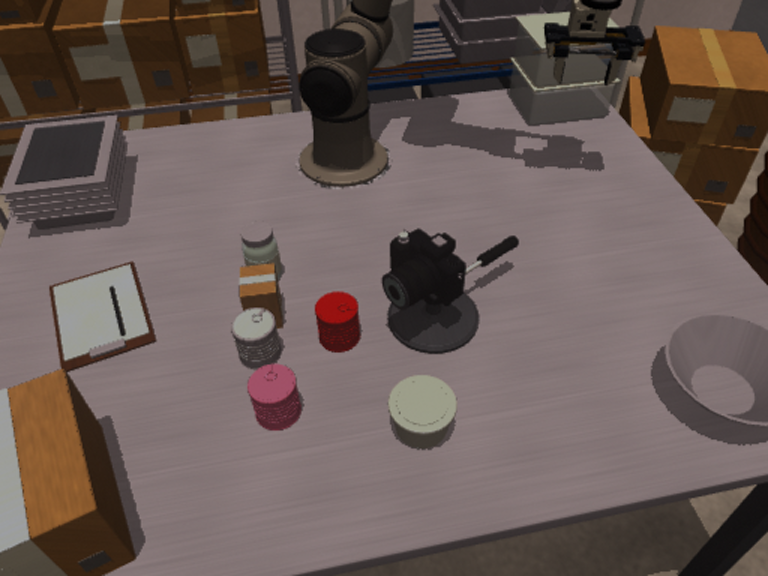

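The top view (shown at 1.5x) shows:
- the camera on its stand base at about (345,307)
- the lens towards (405,270)
- the bar grip at (212–270,345)
- the button at (371,322)
- the steel tin's lid at (553,303)

The red and pink look-alikes are at (458,305) and (537,228).

```bash
python3 - <<'E'
from h import *
im=cv2.imread('pics/t1_raw.png');g=cv2.cvtColor(im,6).astype(int);hsv=cv2.cvtColor(im,40)
# tin lid
def comps(m,box,name):
    mm=np.zeros(m.shape,np.uint8);x0,y0,x1,y1=box;mm[y0:y1,x0:x1]=m[y0:y1,x0:x1]
    n,l,s,c=cv2.connectedComponentsWithStats(mm)
    for i in range(1,n):
        if s[i,4]>15:print(name,s[i],c[i].round(1))
comps((g>150),(340,180,390,224),'tin')
comps((g>140),(235,205,260,225),'btn')
comps((g<60),(135,210,184,245),'grip')
comps((g<75),(190,165,275,242),'base')
for n,u,v,z in(('stand',345/1.5,307/1.5,.014),('tinlid',553/1.5,303/1.5,.08),('btn',371/1.5,322/1.5,.1785),('grip',242/1.5,345/1.5,.073),('barend',213/1.5,354/1.5,.073),('finder',334/1.5,288/1.5,.187),('red',458/1.5,300/1.5,.08),('carton',545/1.5,362/1.5,.095)):print(n,ray('top',u,v,z).round(4))
for n,u,v,z in(('tinlid',255/1.5,321/1.5,.08),('btn',403/1.5,236/1.5,.1785),('base',433/1.5,315/1.5,.014),('gripmid',497/1.5,250/1.5,.073)):print(n,ray('scene',u,v,z).round(4))
E
```

```text
tin [354 187  32  31 744] [369.4 202.1]
btn [243 211   8   7  47] [246.7 214. ]
grip [141 218  41  23 357] [160.8 229.5]
base [ 198  165   74   75 3190] [237.2 200.7]
stand [0.5366 0.085  0.014 ]
tinlid [ 0.5545 -0.2309  0.08  ]
btn [0.4929 0.0388 0.1785]
grip [0.4589 0.2301 0.073 ]
barend [0.4425 0.2716 0.073 ]
finder [0.5333 0.0906 0.187 ]
red [ 0.5489 -0.0881  0.08  ]
carton [ 0.464  -0.2155  0.095 ]
tinlid [ 0.5545 -0.2257  0.08  ]
btn [0.504  0.0405 0.1785]
base [0.5475 0.0886 0.014 ]
gripmid [0.463  0.2327 0.073 ]
```

move_arm(
  deltas=[
    {"x":-0.046,"y":-0.021,"wz":5.5},
    {"x":-0.093,"y":-0.043,"wz":11},
    {"x":-0.139,"y":-0.064,"wz":16.5},
    {"x":-0.186,"y":-0.085,"wz":22},
    {"x":-0.232,"y":-0.107,"wz":28},
    {"x":-0.279,"y":-0.128,"wz":33.5},
    {"x":-0.325,"y":-0.15,"wz":39},
    {"x":-0.372,"y":-0.171,"wz":44.5},
  ],
  grip_force=5,
)

```text
schema error: expected keys x, y, z, wx, wy, wz, hand
```

move_arm(
  deltas=[
    {"x":0},
    {"x":0},
  ],
)

```text
schema error: expected keys x, y, z, wx, wy, wz, hand
```

```bash
python3 - <<'E'
from h import *
snap('scene','s2',(200,80,400,240),4)
s=monitor.observe();print(s['time'],s['tool_pos'],s['tool_rot'],s['contact_force'])
R=cv2.Rodrigues
from scipy.spatial.transform import Rotation as Ro
print(Ro.from_euler('xyz',s['tool_rot']).as_matrix().T@(np.array([.459,.230,.054])-s['tool_pos']))
E
```

```text
0.15 [0.15288075 0.50190128 0.18653419] [-3.14051857e+00 -1.65173332e-04  2.84579931e+00] [ 0.03421532 -0.36429391 -0.08807508]
[-0.37210564 -0.17071714  0.13265617]
```

View pics/s2.png

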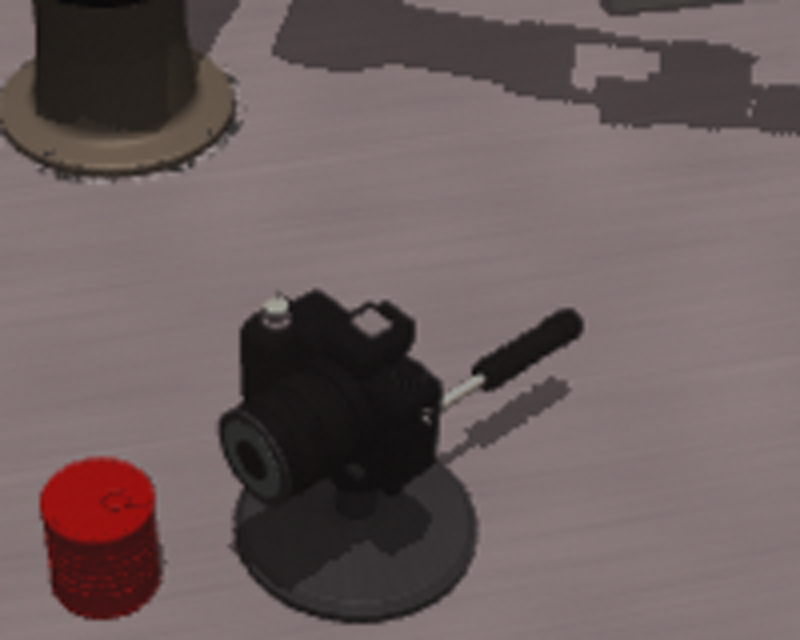

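The move was refused because every row needs all the keys. The picture shows the camera unmoved, the bar clear at crop (530,345) and the button at crop (276,300).

move_arm(
  deltas=[
    {"x":-0.046,"y":-0.021,"z":0,"wx":0,"wy":0,"wz":5.5,"hand":1},
    {"x":-0.093,"y":-0.043,"z":0,"wx":0,"wy":0,"wz":11,"hand":1},
    {"x":-0.139,"y":-0.064,"z":0,"wx":0,"wy":0,"wz":16.5,"hand":1},
    {"x":-0.186,"y":-0.085,"z":0,"wx":0,"wy":0,"wz":22,"hand":1},
    {"x":-0.232,"y":-0.107,"z":0,"wx":0,"wy":0,"wz":28,"hand":1},
    {"x":-0.279,"y":-0.128,"z":0,"wx":0,"wy":0,"wz":33.5,"hand":1},
    {"x":-0.325,"y":-0.15,"z":0,"wx":0,"wy":0,"wz":39,"hand":1},
    {"x":-0.372,"y":-0.171,"z":0,"wx":0,"wy":0,"wz":44.5,"hand":1},
  ],
  grip_force=5,
)

```text
time: 1.15
tool_pos: [0.46, 0.2289, 0.1869]
tool_rot: [-3.141, -0.0, 2.066]
contact_force: [0.3, 0.8, 0.2]
opening: 0.092
```

move_arm(
  deltas=[
    {"x":0,"y":0,"z":0,"wx":0,"wy":0,"wz":0,"hand":1},
    {"x":0,"y":0,"z":0,"wx":0,"wy":0,"wz":0,"hand":1},
  ],
)

```text
time: 1.4
tool_pos: [0.4585, 0.2302, 0.1867]
tool_rot: [-3.141, -0.001, 2.069]
contact_force: [0.0, -0.2, -0.1]
opening: 0.0918
```

```bash
cat >> h.py <<'E'
from scipy.spatial.transform import Rotation as Ro
def st(X=None):
    s=monitor.observe();print(round(s['time'],2),s['tool_pos'].round(4),np.degrees(s['tool_rot']).round(2),s['contact_force'].round(2),s['opening'])
    if X is not None:print('tool delta',(Ro.from_euler('xyz',s['tool_rot']).as_matrix().T@(np.array(X)-s['tool_pos'])).round(4))
E
python3 -c "
from h import *
st([.459,.230,.054]);snap('scene','s3',(200,80,400,240),4)"
```

```text
1.4 [0.4585 0.2302 0.1867] [-1.7994e+02 -4.0000e-02  1.1856e+02] [ 0.02 -0.15 -0.15] 0.09184253445994425
tool delta [-0.0006  0.0005  0.1326]
```

View pics/s3.png

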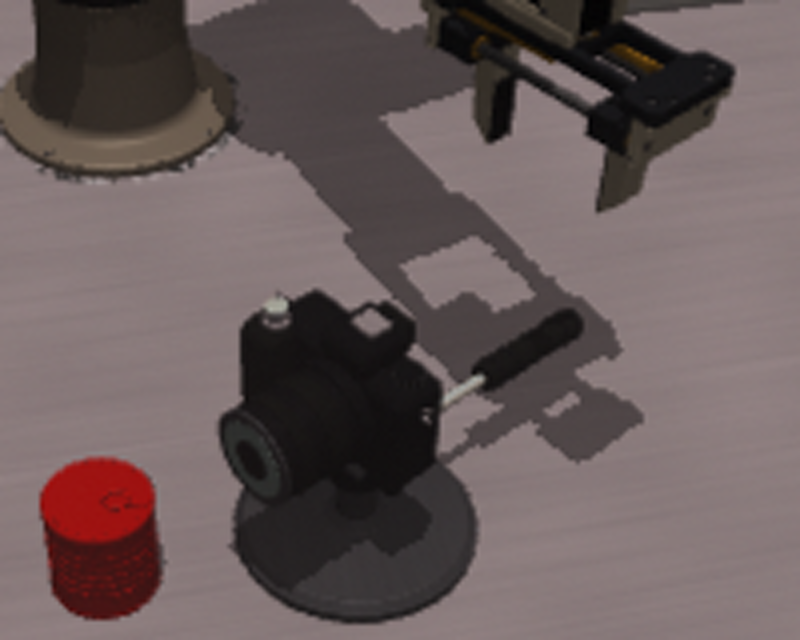

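The open fingers straddle the bar from above, with fingertips at crop (490,140) and (610,205). I'll descend and close lightly.

move_arm(
  deltas=[
    {"x":0,"y":0,"z":0.035,"wx":0,"wy":0,"wz":0,"hand":1},
    {"x":0,"y":0,"z":0.07,"wx":0,"wy":0,"wz":0,"hand":1},
    {"x":0,"y":0,"z":0.105,"wx":0,"wy":0,"wz":0,"hand":1},
    {"x":0,"y":0,"z":0.133,"wx":0,"wy":0,"wz":0,"hand":1},
    {"x":0,"y":0,"z":0.133,"wx":0,"wy":0,"wz":0,"hand":0.6},
    {"x":0,"y":0,"z":0.133,"wx":0,"wy":0,"wz":0,"hand":0.3},
    {"x":0,"y":0,"z":0.133,"wx":0,"wy":0,"wz":0,"hand":0.1},
    {"x":0,"y":0,"z":0.133,"wx":0,"wy":0,"wz":0,"hand":0.1},
  ],
  grip_force=6,
)

```text
time: 2.45
tool_pos: [0.4596, 0.2305, 0.055]
tool_rot: [3.14, 0.0, 2.069]
contact_force: [-0.0, 0.5, -0.6]
opening: 0.0562
```

move_arm(
  deltas=[
    {"x":0,"y":0,"z":0,"wx":0,"wy":0,"wz":0,"hand":0.1},
    {"x":0,"y":0,"z":0,"wx":0,"wy":0,"wz":0,"hand":0.1},
    {"x":0,"y":0,"z":0,"wx":0,"wy":0,"wz":0,"hand":0.1},
    {"x":0,"y":0,"z":0,"wx":0,"wy":0,"wz":0,"hand":0.1},
  ],
)

```text
time: 2.95
tool_pos: [0.459, 0.2302, 0.054]
tool_rot: [3.142, -0.0, 2.069]
contact_force: [0.5, 0.6, 0.1]
opening: 0.0161
```

```bash
python3 - <<'E'
from h import *
st()
s=monitor.observe();p=s['tool_pos'];R=Ro.from_euler('xyz',s['tool_rot']).as_matrix()
ax=np.array([.536,.0875]);tin=np.array([.5545,-.230])
g=p[:2]-ax;r=np.hypot(*g);a0=np.arctan2(g[1],g[0]);d=ax-tin;a1=np.arctan2(d[1],d[0])
print('r',r,'bar',np.degrees(a0),'goal',np.degrees(a1))
for f in np.linspace(.125,1,8):
    a=a0+(a1-a0)*f;q=ax+r*np.array([np.cos(a),np.sin(a)])
    print((R.T@np.array([*(q-p[:2]),0])).round(4),np.degrees(a0-a).round(2))
E
```

```text
2.95 [0.459  0.2302 0.054 ] [180.    -0.   118.55] [0.54 0.6  0.1 ] 0.01605318165426226
r 0.16211986311537704 bar 118.3452273326776 goal 93.33472371347418
[-0.0003  0.0088  0.    ] 3.13
[-0.001   0.0177  0.    ] 6.25
[-0.0023  0.0264  0.    ] 9.38
[-0.004   0.0351  0.    ] 12.51
[-0.0062  0.0437 -0.    ] 15.63
[-0.0088  0.0521 -0.    ] 18.76
[-0.0119  0.0604 -0.    ] 21.88
[-0.0154  0.0685 -0.    ] 25.01
```

An opening of 16 mm is less than the 22 mm grip, so I'll look.

```bash
python3 -c "
from h import *
snap('scene','s4',(250,100,370,200),6)
st()"
```

```text
3.0 [0.459  0.2302 0.054 ] [-180.     -0.    118.55] [-0.17  0.54 -0.35] 0.012775691844380358
```

View pics/s4.png

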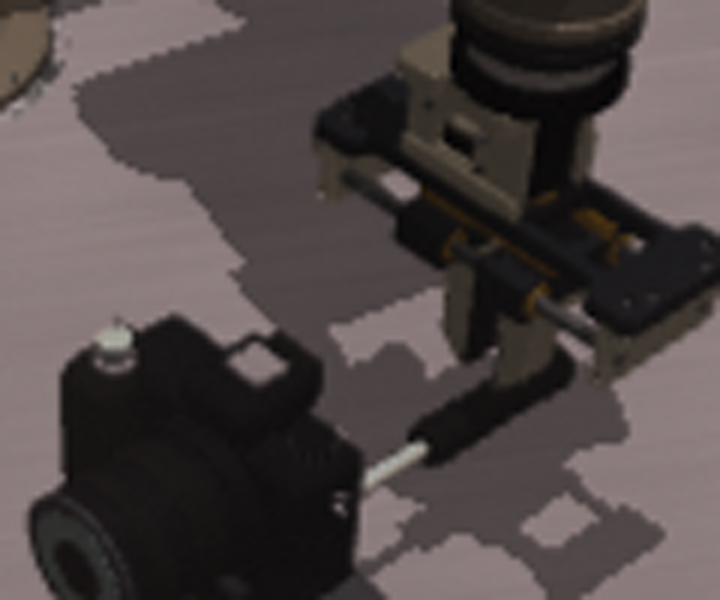

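```bash
python3 - <<'E'
from h import *
s=monitor.observe();R=Ro.from_euler('xyz',s['tool_rot']).as_matrix()
f=lambda X:((proj('scene',X)-[250,100])*6).round(0)
for y in(-.006,0,.006,.025):
  for z in(0,-.019,-.047):print(y,z,f(s['tool_pos']+R@[0,y,z]))
d=np.array([-.474,.88,0]);ax=np.array([.536,.0875,.073])
for r in(.1175,.165,.21):print('bar',r,f(ax+r*d),f(ax+r*d+[0,0,.011]),f(ax+r*d-[0,0,.011]))
im=viewer.read_camera('top')[:,:,::-1].copy();c=im[170:260,120:270]
cv2.imwrite('pics/t5.png',cv2.resize(c,None,fx=5,fy=5,interpolation=2))
E
```

```text
-0.006 0 [467. 418.]
-0.006 -0.019 [471. 389.]
-0.006 -0.047 [478. 345.]
0 0 [476. 424.]
0 -0.019 [480. 395.]
0 -0.047 [487. 351.]
0.006 0 [485. 431.]
0.006 -0.019 [490. 402.]
0.006 -0.047 [496. 357.]
0.025 0 [514. 452.]
0.025 -0.019 [519. 423.]
0.025 -0.047 [527. 378.]
bar 0.1175 [414. 437.] [416. 420.] [412. 454.]
bar 0.165 [485. 393.] [487. 376.] [482. 410.]
bar 0.21 [549. 352.] [552. 335.] [546. 369.]
```

View pics/t5.png

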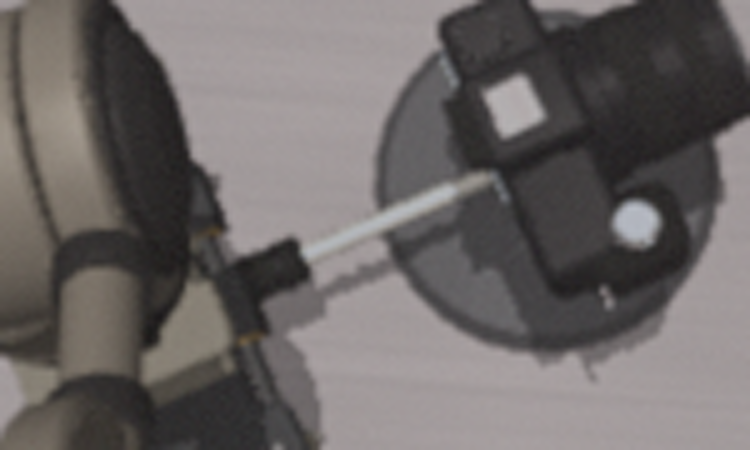

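```bash
python3 - <<'E'
from h import *
R=Ro.from_euler('xyz',[np.pi,0,np.radians(118.56)]).as_matrix();p=np.array([.4585,.2302,.1867])
f=lambda X:((proj('scene',X)-[200,80])*4).round(0)
for y in(-.065,-.046,.046,.065):print(y,[f(p+R@[x,y,0]) for x in(-.0095,.0095)])
for u,v in((268.7,155.5),):print(ray('scene',u,v,.1785),ray('top',246.7,214,.1785))
# base circle
for a in range(0,360,45):
  X=[.536+.085*np.cos(np.radians(a)),.0875+.085*np.sin(np.radians(a)),.014];print(a,f(X),end=' ')
st()
im=viewer.read_camera('scene')[:,:,::-1].copy();c=im[125:190,290:370]
cv2.imwrite('pics/s6.png',cv2.resize(np.clip(c*1.8,0,255).astype(np.uint8),None,fx=9,fy=9,interpolation=2))
E
```

```text
-0.065 [array([459., 177.]), array([479., 166.])]
-0.046 [array([479., 190.]), array([499., 179.])]
0.046 [array([581., 256.]), array([601., 244.])]
0.065 [array([604., 271.]), array([623., 258.])]
[0.49708668 0.04203874 0.1785    ] [0.49410981 0.04013265 0.1785    ]
0 [380. 602.] 45 [457. 559.] 90 [467. 490.] 135 [410. 435.] 180 [321. 423.] 225 [247. 460.] 270 [229. 527.] 315 [283. 588.] 3.05 [0.459  0.2302 0.054 ] [180.    -0.   118.55] [-0.31  0.3  -0.09] 0.010425399760060221
```

View pics/s6.png

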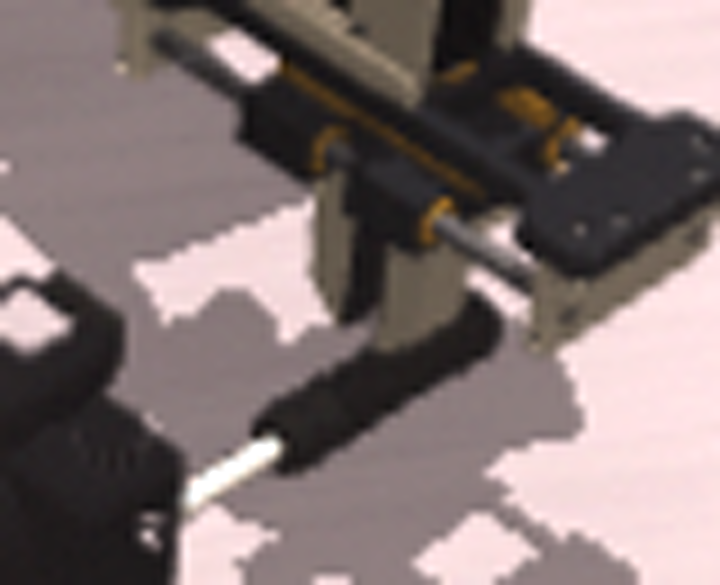

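```bash
python3 - <<'E'
from h import *
R0=Ro.from_euler('xyz',[np.pi,0,2.8458]).as_matrix();p0=np.array([.1528,.5018,.1865])
print('s1 tips',[(proj('scene',p0+R0@[0,y,0])*1.5).round() for y in(-.055,.055)])
p=np.array([.459,.2302,.054]);R=Ro.from_euler('xyz',[np.pi,0,np.radians(118.55)]).as_matrix()
for z in(-.066,-.09):
  for x in(-.0375,0,.0375):print(z,x,[((proj('top',p+R@[x,y,z])-[120,170])*5).round() for y in(-.095,0,.095)])
c=cv2.imread('pics/s1_raw.png')[5:75,335:440];print(proj('scene',[0,0,0])*1.5)
cv2.imwrite('pics/s7.png',cv2.resize(c,None,fx=6,fy=6,interpolation=2))
E
```

```text
s1 tips [array([551.,  98.]), array([603., 100.])]
-0.066 -0.0375 [array([349., 460.]), array([263., 253.]), array([181.,  55.])]
-0.066 0 [array([266., 498.]), array([181., 289.]), array([100.,  89.])]
-0.066 0.0375 [array([181., 536.]), array([ 98., 326.]), array([ 19., 125.])]
-0.09 -0.0375 [array([340., 459.]), array([252., 246.]), array([167.,  42.])]
-0.09 0 [array([254., 498.]), array([167., 283.]), array([84., 78.])]
-0.09 0.0375 [array([167., 538.]), array([ 82., 321.]), array([  0., 114.])]
[342.19901643 159.28619823]
```

View pics/s7.png

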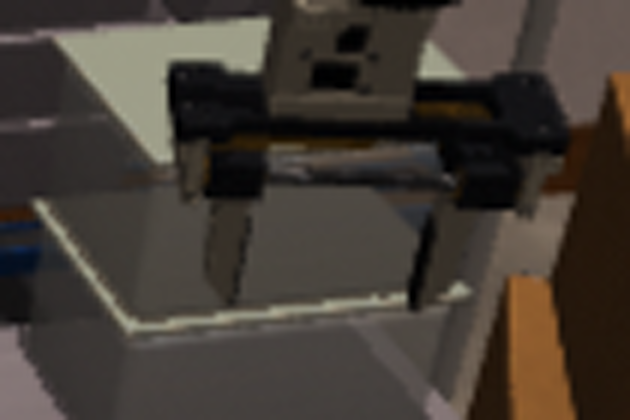

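The jaws have closed to 10 mm without any contact. In the scene view the fingertips show about 35 mm above where the TCP projects, just over the bar at s6 (345,320) and (410,345). It's safe to test: open, go 28 mm lower, then close.

move_arm(
  deltas=[
    {"x":0,"y":0,"z":0,"wx":0,"wy":0,"wz":0,"hand":0.7},
    {"x":0,"y":0,"z":0,"wx":0,"wy":0,"wz":0,"hand":0.7},
    {"x":0,"y":0,"z":0,"wx":0,"wy":0,"wz":0,"hand":0.7},
    {"x":0,"y":0,"z":0,"wx":0,"wy":0,"wz":0,"hand":0.7},
    {"x":0,"y":0,"z":0,"wx":0,"wy":0,"wz":0,"hand":0.7},
    {"x":0,"y":0,"z":0,"wx":0,"wy":0,"wz":0,"hand":0.7},
  ],
)

```text
time: 3.85
tool_pos: [0.459, 0.2302, 0.054]
tool_rot: [3.141, -0.0, 2.069]
contact_force: [-0.4, -0.1, -0.7]
opening: 0.0628
```

move_arm(
  deltas=[
    {"x":0,"y":0,"z":0.007,"wx":0,"wy":0,"wz":0,"hand":0.7},
    {"x":0,"y":0,"z":0.014,"wx":0,"wy":0,"wz":0,"hand":0.7},
    {"x":0,"y":0,"z":0.021,"wx":0,"wy":0,"wz":0,"hand":0.7},
    {"x":0,"y":0,"z":0.028,"wx":0,"wy":0,"wz":0,"hand":0.7},
    {"x":0,"y":0,"z":0.028,"wx":0,"wy":0,"wz":0,"hand":0.5},
    {"x":0,"y":0,"z":0.028,"wx":0,"wy":0,"wz":0,"hand":0.3},
    {"x":0,"y":0,"z":0.028,"wx":0,"wy":0,"wz":0,"hand":0.1},
    {"x":0,"y":0,"z":0.028,"wx":0,"wy":0,"wz":0,"hand":0.1},
  ],
)

```text
time: 4.85
tool_pos: [0.4593, 0.2303, 0.0262]
tool_rot: [3.141, 0.0, 2.069]
contact_force: [3.1, 3.0, -0.8]
opening: 0.0289
```

move_arm(
  deltas=[
    {"x":0,"y":0,"z":0,"wx":0,"wy":0,"wz":0,"hand":0.1},
    {"x":0,"y":0,"z":0,"wx":0,"wy":0,"wz":0,"hand":0.1},
    {"x":0,"y":0,"z":0,"wx":0,"wy":0,"wz":0,"hand":0.1},
    {"x":0,"y":0,"z":0,"wx":0,"wy":0,"wz":0,"hand":0.1},
  ],
)

```text
time: 5.35
tool_pos: [0.4594, 0.2305, 0.0263]
tool_rot: [3.14, -0.0, 2.069]
contact_force: [1.9, 3.6, 0.9]
opening: 0.022
```

```bash
python3 -c "
from h import *
st();snap('scene','s8',(250,100,370,200),6)"
```

```text
5.35 [0.4594 0.2305 0.0263] [179.94  -0.   118.56] [1.91 3.63 0.89] 0.02203384026540214
```

View pics/s8.png

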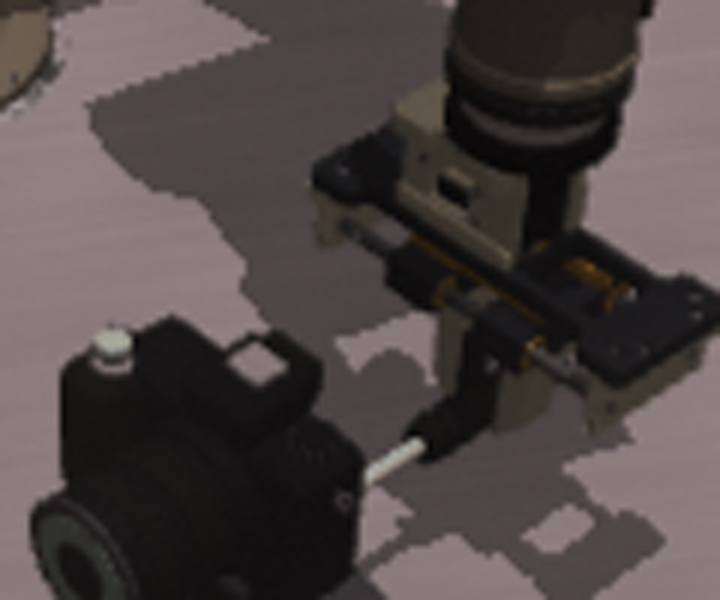

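The jaws now hold the bar, with the opening stopped at 22.0 mm. The picture shows the fingers around the grip near crop (480,400). So the real fingertips sit well above the reported TCP, and I'll allow for that when pressing. Next I swing along the arc.

move_arm(
  deltas=[
    {"x":-0.0003,"y":0.0088,"z":0,"wx":0,"wy":0,"wz":3.1,"hand":0.1},
    {"x":-0.001,"y":0.0177,"z":0,"wx":0,"wy":0,"wz":6.25,"hand":0.1},
    {"x":-0.0023,"y":0.0264,"z":0,"wx":0,"wy":0,"wz":9.4,"hand":0.1},
    {"x":-0.004,"y":0.0351,"z":0,"wx":0,"wy":0,"wz":12.5,"hand":0.1},
    {"x":-0.0062,"y":0.0437,"z":0,"wx":0,"wy":0,"wz":15.6,"hand":0.1},
    {"x":-0.0088,"y":0.0521,"z":0,"wx":0,"wy":0,"wz":18.8,"hand":0.1},
    {"x":-0.0119,"y":0.0604,"z":0,"wx":0,"wy":0,"wz":21.9,"hand":0.1},
    {"x":-0.0154,"y":0.0685,"z":0,"wx":0,"wy":0,"wz":25,"hand":0.1},
  ],
)

```text
time: 6.4
tool_pos: [0.5252, 0.2507, 0.0261]
tool_rot: [-3.139, -0.002, 1.631]
contact_force: [-3.3, 7.2, 4.5]
opening: 0.0217
```

move_arm(
  deltas=[
    {"x":0,"y":0,"z":0,"wx":0,"wy":0,"wz":0,"hand":0.1},
    {"x":0,"y":0,"z":0,"wx":0,"wy":0,"wz":0,"hand":0.1},
  ],
)

```text
time: 6.65
tool_pos: [0.5266, 0.2508, 0.0262]
tool_rot: [3.141, -0.002, 1.633]
contact_force: [0.8, 8.1, -0.0]
opening: 0.022
```

```bash
python3 - <<'E'
from h import *
st();im=snap('top','t9',(120,130,400,260),2.8)
im=cv2.imread('pics/t9_raw.png')
cv2.imwrite('pics/t9.png',cv2.resize(im[140:250,190:400],None,fx=3.8,fy=3.8,interpolation=2))
E
```

```text
6.65 [0.5266 0.2508 0.0262] [ 1.7996e+02 -1.1000e-01  9.3550e+01] [ 0.76  8.1  -0.03] 0.021997862382996163
```

View pics/t9.png

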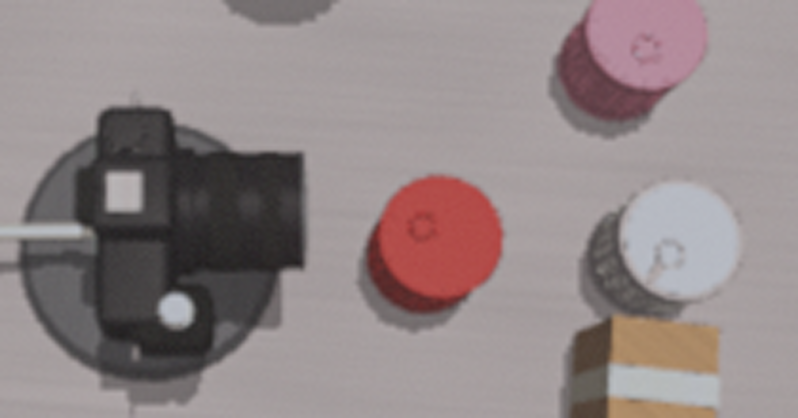

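The top crop (3.8x) shows the lens now pointing right towards the tin. The rim corners are at about (303,152) and (303,268), the button at (177,310), the tin lid's centre at (680,240) and the rod at row 231.

```bash
python3 - <<'E'
from h import *
im=cv2.imread('pics/t9_raw.png');g=cv2.cvtColor(im,6).astype(int);hs=cv2.cvtColor(im,40)
F=lambda u,v:(190+u/3.8,140+v/3.8)
a=ray('top',*F(303,152),.132);b=ray('top',*F(303,268),.132);print('rim',a,b,np.hypot(*(a-b)[:2]))
mid=(a+b)/2;e=b-a;print('rimmid',mid,'dir',np.degrees(np.arctan2(-e[0],e[1]) ))
def cen(m,x0,y0,x1,y1):
    q=np.zeros(m.shape,np.uint8);q[y0:y1,x0:x1]=m[y0:y1,x0:x1];n,l,s,c=cv2.connectedComponentsWithStats(q);i=1+s[1:,4].argmax();return l==i,c[i],s[i]
m,c,s=cen(g>130,*[int(v) for v in(*F(150,285),*F(205,335))]);bt=ray('top',*c,.1785);print('btn',c,s,bt)
m,c,s=cen(g>140,345,180,392,222)
cn,_=cv2.findContours(m.astype(np.uint8),0,1);(u,v),r=cv2.minEnclosingCircle(cn[0]);tin=ray('top',u,v,.08);print('tin',u,v,r,s,tin, np.hypot(*(ray('top',u+r,v,.08)-tin)[:2]))
# rod
rod=[]
for x in range(193,212):
    col=g[195:207,x];w=np.clip(col-col.min(),0,None)*(col>150);rod.append((x,(np.arange(195,207)*(w**3)).sum()/(w**3).sum()))
r0,r1=[ray('top',*p,.073) for p in(np.mean(rod[:5],0),np.mean(rod[-5:],0))];print('rod',r0,r1,np.degrees(np.arctan2(*(r1-r0)[1::-1])))
ax0=np.array([.536,.0875])
print('aim rim',np.degrees(np.arctan2(*(mid[:2]-ax0)[::-1])),'tin',np.degrees(np.arctan2(*(tin[:2]-ax0)[::-1])),'tin from rim',np.degrees(np.arctan2(*(tin-mid)[1::-1])))
for ps in(-84,-85,-86,-87,-88,-89,-90):
    f=np.array([np.cos(np.radians(ps)),np.sin(np.radians(ps))]);yv=np.array([f[1],-f[0]])
    A=bt[:2]-.022*f-.06*yv; B=mid[:2]-.094*f
    print(ps,'axis from btn',A.round(4),'from rim',B.round(4),'tin y',((tin[:2]-A)@yv).round(4),((tin[:2]-B)@yv).round(4))
E
```

```text
rim [ 0.57721194 -0.00297176  0.132     ] [ 0.51132104 -0.00697393  0.132     ] 0.06601233225066859
rimmid [ 0.54426649 -0.00497285  0.132     ] dir 93.47583397179079
btn [235.98412698 221.11111111] [232 217   9   9  63] [0.47851822 0.0601727  0.1785    ]
tin 368.0 200.5 30.809999465942383 [ 345  180   47   42 1646] [ 0.55786339 -0.22939865  0.08      ] 0.06966907115662305
rod [0.53299451 0.16176584 0.073     ] [0.53409775 0.12985017 0.073     ] -88.02022666252749
aim rim -84.89169700221932 tin -86.05331835534359 tin from rim -86.53295696805873
-84 axis from btn [0.5359 0.0883] from rim [0.5344 0.0885] tin y 0.0114 0.0099
-85 axis from btn [0.5364 0.0873] from rim [0.5361 0.0887] tin y 0.0062 0.006
-86 axis from btn [0.5368 0.0863] from rim [0.5377 0.0888] tin y 0.001 0.0021
-87 axis from btn [0.5373 0.0853] from rim [0.5393 0.0889] tin y -0.0041 -0.0018
-88 axis from btn [0.5377 0.0843] from rim [0.541 0.089] tin y -0.0092 -0.0058
-89 axis from btn [0.5381 0.0832] from rim [0.5426 0.089 ] tin y -0.0143 -0.0097
-90 axis from btn [0.5385 0.0822] from rim [0.5443 0.089 ] tin y -0.0193 -0.0136
```

The aim checks out. The rim edge gives a heading of about -86.5°, the tool yaw gives -86.5°, and the tin bears -86.5° to -86.9°, so the tin's y is within about 3 mm. The axis found from the button and from the rim also agrees. I'll release, rise, close the jaws and go over the button.

move_arm(
  deltas=[
    {"x":0,"y":0,"z":0,"wx":0,"wy":0,"wz":0,"hand":0.6},
    {"x":0,"y":0,"z":0,"wx":0,"wy":0,"wz":0,"hand":0.6},
    {"x":0,"y":0,"z":0,"wx":0,"wy":0,"wz":0,"hand":0.6},
    {"x":0,"y":0,"z":-0.03,"wx":0,"wy":0,"wz":0,"hand":0.6},
    {"x":0,"y":0,"z":-0.07,"wx":0,"wy":0,"wz":0,"hand":0.6},
    {"x":0,"y":0,"z":-0.11,"wx":0,"wy":0,"wz":0,"hand":0.6},
    {"x":0,"y":0,"z":-0.15,"wx":0,"wy":0,"wz":0,"hand":0.3},
    {"x":0,"y":0,"z":-0.18,"wx":0,"wy":0,"wz":0,"hand":0},
  ],
  grip_force=10,
)

```text
time: 7.7
tool_pos: [0.5267, 0.2492, 0.2079]
tool_rot: [3.14, -0.0, 1.633]
contact_force: [0.1, 0.8, -0.4]
opening: 0.0396
```

move_arm(
  deltas=[
    {"x":-0.03,"y":-0.01,"z":0,"wx":0,"wy":0,"wz":0,"hand":0},
    {"x":-0.07,"y":-0.022,"z":0,"wx":0,"wy":0,"wz":0,"hand":0},
    {"x":-0.11,"y":-0.035,"z":0,"wx":0,"wy":0,"wz":0,"hand":0},
    {"x":-0.15,"y":-0.048,"z":0,"wx":0,"wy":0,"wz":0,"hand":0},
    {"x":-0.187,"y":-0.06,"z":0,"wx":0,"wy":0,"wz":0,"hand":0},
    {"x":-0.187,"y":-0.06,"z":0,"wx":0,"wy":0,"wz":0,"hand":0},
    {"x":-0.187,"y":-0.06,"z":0,"wx":0,"wy":0,"wz":0,"hand":0},
  ],
)

```text
time: 8.57
tool_pos: [0.4783, 0.0593, 0.2061]
tool_rot: [3.141, -0.0, 1.632]
contact_force: [0.0, -0.1, -0.1]
opening: 0.0003
```

```bash
python3 - <<'E'
from h import *
st([.4785,.0602,.1785])
snap('scene','s10',(200,60,360,180),5)
for z in (.1785,.2185,.2485):print(z,((proj('scene',[.4785,.0602,z])-[200,60])*5).round())
s=monitor.observe();print(((proj('scene',s['tool_pos'])-[200,60])*5).round())
E
```

```text
8.57 [0.4783 0.0593 0.2061] [ 1.7999e+02 -2.0000e-02  9.3510e+01] [ 0.05 -0.14 -0.1 ] 0.00026953192905535765
tool delta [0.0009 0.0002 0.0276]
0.1785 [370. 449.]
0.2185 [371. 389.]
0.2485 [372. 341.]
[370. 408.]
```

View pics/s10.png

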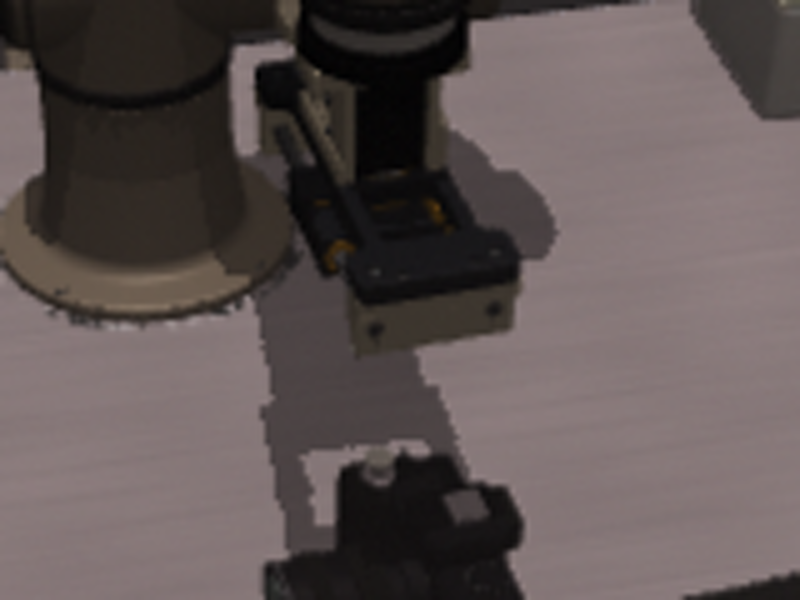

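The closed tool is over the button. The gripper's near end hides the fingers at crop (435,320), and the button shows at (380,455). From s1 and s3 the real tips are about 40 mm above the reported TCP, so contact should come at a TCP z of about 0.139. I'll go to 0.148, then feel.

move_arm(
  deltas=[
    {"x":0.003,"y":0.001,"z":0.02,"wx":0,"wy":0,"wz":0,"hand":0},
    {"x":0.003,"y":0.001,"z":0.04,"wx":0,"wy":0,"wz":0,"hand":0},
    {"x":0.003,"y":0.001,"z":0.053,"wx":0,"wy":0,"wz":0,"hand":0},
    {"x":0.003,"y":0.001,"z":0.058,"wx":0,"wy":0,"wz":0,"hand":0},
    {"x":0.003,"y":0.001,"z":0.058,"wx":0,"wy":0,"wz":0,"hand":0},
    {"x":0.003,"y":0.001,"z":0.058,"wx":0,"wy":0,"wz":0,"hand":0},
  ],
)

```text
time: 9.38
tool_pos: [0.4795, 0.0622, 0.1486]
tool_rot: [3.14, 0.0, 1.633]
contact_force: [1.0, 0.3, -0.4]
opening: 0.0003
```

```bash
python3 - <<'E'
from h import *
st()
snap('scene','s11',(235,100,335,200),6)
E
```

```text
9.38 [0.4795 0.0622 0.1486] [179.93   0.    93.56] [ 1.04  0.32 -0.42] 0.0003110687214719747
```

View pics/s11.png

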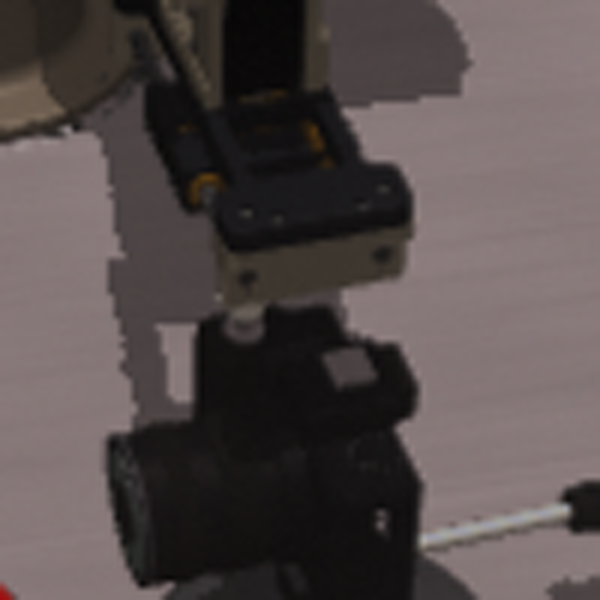

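```bash
python3 - <<'E'
from h import *
s=monitor.observe();R=Ro.from_euler('xyz',s['tool_rot']).as_matrix();p=s['tool_pos']
f=lambda X:((proj('scene',X)-[235,100])*6).round()
for off in(0,.04):
  print(off,'tip',f(p+R@[0,0,-off]),'end bottom',[f(p+R@[x,.095,-.066-off]) for x in(-.0375,0,.0375)])
print(f([.4785,.0602,.1785]),ray('scene',235+243/6,100+316/6,.1785))
# s3 view
p=np.array([.4585,.2302,.1867]);R=Ro.from_euler('xyz',[np.pi,0,np.radians(118.56)]).as_matrix()
g=lambda X:((proj('scene',X)-[200,80])*4).round()
for off in(0,.04):print('s3',[g(p+R@[x,y,-off]) for y in(-.046,.046) for x in(-.0095,.0095)],'end',[g(p+R@[x,.095,-.066-off]) for x in(-.0375,.0375)])
E
```

```text
0 tip [238. 352.] end bottom [array([217., 398.]), array([309., 381.]), array([399., 364.])]
0.04 tip [240. 282.] end bottom [array([218., 320.]), array([312., 303.]), array([405., 286.])]
[234. 299.] [0.48992892 0.06145172 0.1785    ]
s3 [array([479., 190.]), array([499., 179.]), array([581., 256.]), array([601., 244.])] end [array([627., 230.]), array([707., 180.])]
s3 [array([485., 141.]), array([505., 130.]), array([590., 207.]), array([610., 195.])] end [array([637., 175.]), array([720., 126.])]
```

The projection matches a 40 mm offset along the tool axis. There's no contact yet, so I continue in small steps.

move_arm(
  deltas=[
    {"x":0,"y":0,"z":0.003,"wx":0,"wy":0,"wz":0,"hand":0},
    {"x":0,"y":0,"z":0.005,"wx":0,"wy":0,"wz":0,"hand":0},
    {"x":0,"y":0,"z":0.005,"wx":0,"wy":0,"wz":0,"hand":0},
  ],
)

```text
time: 9.8
tool_pos: [0.4789, 0.0621, 0.1429]
tool_rot: [-3.141, -0.0, 1.633]
contact_force: [-0.0, 0.1, 0.0]
opening: 0.0004
```

move_arm(
  deltas=[
    {"x":0,"y":0,"z":0.0015,"wx":0,"wy":0,"wz":0,"hand":0},
    {"x":0,"y":0,"z":0.0015,"wx":0,"wy":0,"wz":0,"hand":0},
  ],
)

```text
time: 10.05
tool_pos: [0.479, 0.0621, 0.1414]
tool_rot: [-3.141, -0.0, 1.633]
contact_force: [0.1, -0.2, 0.9]
opening: 0.0007
```

move_arm(
  deltas=[
    {"x":0,"y":0,"z":0.0007,"wx":0,"wy":0,"wz":0,"hand":0},
    {"x":0,"y":0,"z":0.0007,"wx":0,"wy":0,"wz":0,"hand":0},
  ],
)

```text
time: 10.3
tool_pos: [0.4791, 0.0621, 0.1408]
tool_rot: [3.142, -0.0, 1.633]
contact_force: [0.8, -0.6, 1.1]
opening: 0.0002
```

move_arm(
  deltas=[
    {"x":0,"y":0,"z":0.0007,"wx":0,"wy":0,"wz":0,"hand":0},
    {"x":0,"y":0,"z":0.0007,"wx":0,"wy":0,"wz":0,"hand":0},
  ],
)

```text
time: 10.55
tool_pos: [0.479, 0.0621, 0.1401]
tool_rot: [-3.142, -0.0, 1.633]
contact_force: [-0.2, -0.8, -0.1]
opening: 0.0005
```

```bash
python3 -c "
from h import *
st();viewer.read_camera('top');st();viewer.read_camera('top');st()"
```

```text
10.55 [0.479  0.0621 0.1401] [-1.800e+02 -1.000e-02  9.355e+01] [-0.18 -0.81 -0.14] 0.0005352639009547557
10.6 [0.479  0.0621 0.1401] [-1.800e+02 -1.000e-02  9.355e+01] [-0.4   0.1  -0.08] 0.0005033832628436412
10.65 [0.4791 0.0621 0.1401] [ 1.800e+02 -1.000e-02  9.355e+01] [ 0.16 -0.87  0.78] 0.00034352833431720235
```

move_arm(
  deltas=[
    {"x":0,"y":0,"z":0.001,"wx":0,"wy":0,"wz":0,"hand":0},
    {"x":0,"y":0,"z":0.001,"wx":0,"wy":0,"wz":0,"hand":0},
  ],
)

```text
time: 10.9
tool_pos: [0.479, 0.0621, 0.139]
tool_rot: [-3.141, -0.0, 1.633]
contact_force: [0.2, -0.1, -0.5]
opening: 0.0002
```

move_arm(
  deltas=[
    {"x":0,"y":0,"z":0.0007,"wx":0,"wy":0,"wz":0,"hand":0},
    {"x":0,"y":0,"z":0.0007,"wx":0,"wy":0,"wz":0,"hand":0},
  ],
)

```text
time: 11.15
tool_pos: [0.479, 0.0621, 0.1384]
tool_rot: [3.142, -0.0, 1.633]
contact_force: [0.1, -0.3, 0.0]
opening: 0.0006
```

```bash
cat >>h.py <<'E'
def fz(n=4):
    v=[]
    for i in range(n):
        v.append(monitor.observe()['contact_force']);viewer.read_camera('top')
    s=monitor.observe();print(round(s['time'],2),'z',s['tool_pos'][2].round(5),'F',np.mean(v,0).round(2),np.array(v)[:,2].round(1))
E
python3 -c "
from h import *
fz()"
```

```text
11.35 z 0.13847 F [-0.21 -0.22  0.68] [0.  0.9 0.4 1.5]
```

move_arm(
  deltas=[
    {"x":0,"y":0,"z":0.0008,"wx":0,"wy":0,"wz":0,"hand":0},
    {"x":0,"y":0,"z":0.0008,"wx":0,"wy":0,"wz":0,"hand":0},
  ],
)

```text
time: 11.6
tool_pos: [0.4791, 0.0621, 0.1376]
tool_rot: [3.142, -0.0, 1.633]
contact_force: [-0.3, 0.2, 0.0]
opening: 0.0005
```

```bash
python3 -c "
from h import *
fz(5)"
```

```text
11.85 z 0.13764 F [-0.45  0.01  0.51] [ 0.  -0.3  0.7  0.6  1.4]
```

move_arm(
  deltas=[
    {"x":0,"y":0,"z":0.001,"wx":0,"wy":0,"wz":0,"hand":0},
    {"x":0,"y":0,"z":0.001,"wx":0,"wy":0,"wz":0,"hand":0},
  ],
)

```text
time: 12.1
tool_pos: [0.4791, 0.0621, 0.1365]
tool_rot: [3.142, -0.0, 1.633]
contact_force: [-0.5, 0.3, 0.3]
opening: 0.0004
```

```bash
python3 -c "
from h import *
fz(5)"
```

```text
12.35 z 0.13662 F [-0.31 -0.15  1.03] [0.3 0.8 1.  1.5 1.5]
```

move_arm(
  deltas=[
    {"x":0,"y":0,"z":0.0008,"wx":0,"wy":0,"wz":0,"hand":0},
    {"x":0,"y":0,"z":0.0008,"wx":0,"wy":0,"wz":0,"hand":0},
  ],
)

```text
time: 12.6
tool_pos: [0.4791, 0.0621, 0.1358]
tool_rot: [3.142, -0.0, 1.633]
contact_force: [-0.3, 0.5, 0.4]
opening: 0.0005
```

```bash
python3 -c "
from h import *
fz(5)"
```

```text
12.85 z 0.1358 F [-0.79  0.21  0.56] [0.4 0.  0.7 0.8 0.7]
```

move_arm(
  deltas=[
    {"x":0,"y":0,"z":0.0008,"wx":0,"wy":0,"wz":0,"hand":0},
    {"x":0,"y":0,"z":0.0008,"wx":0,"wy":0,"wz":0,"hand":0},
  ],
)

```text
time: 13.1
tool_pos: [0.479, 0.0621, 0.1352]
tool_rot: [3.141, -0.0, 1.633]
contact_force: [-1.7, -0.5, 4.4]
opening: 0.0005
```

```bash
python3 -c "
from h import *
fz(5)"
```

```text
13.35 z 0.13516 F [-2.24 -0.74  4.46] [4.4 3.3 4.2 4.8 5.6]
```

The force has stepped to about 4.5 N. It leans towards -x and slightly -y, as the tilting head should drag it, so this is the halfway stop. Holding here.

move_arm(
  deltas=[
    {"x":0,"y":0,"z":0,"wx":0,"wy":0,"wz":0,"hand":0},
    {"x":0,"y":0,"z":0,"wx":0,"wy":0,"wz":0,"hand":0},
    {"x":0,"y":0,"z":0,"wx":0,"wy":0,"wz":0,"hand":0},
    {"x":0,"y":0,"z":0,"wx":0,"wy":0,"wz":0,"hand":0},
    {"x":0,"y":0,"z":0,"wx":0,"wy":0,"wz":0,"hand":0},
    {"x":0,"y":0,"z":0,"wx":0,"wy":0,"wz":0,"hand":0},
    {"x":0,"y":0,"z":0,"wx":0,"wy":0,"wz":0,"hand":0},
    {"x":0,"y":0,"z":0,"wx":0,"wy":0,"wz":0,"hand":0},
  ],
)

```text
time: 14.35
tool_pos: [0.479, 0.0621, 0.1351]
tool_rot: [-3.142, -0.0, 1.633]
contact_force: [-2.0, 0.4, 5.8]
opening: 0.0008
```

```bash
python3 -c "
from h import *
fz(6)"
```

```text
14.65 z 0.13517 F [-2.69 -0.41  5.28] [5.8 5.2 5.6 4.7 4.3 6.1]
```

Held for 1.5 s at about 5 N, below the 7 N limit. Now I press on.

move_arm(
  deltas=[
    {"x":0,"y":0,"z":0.001,"wx":0,"wy":0,"wz":0,"hand":0},
    {"x":0,"y":0,"z":0.002,"wx":0,"wy":0,"wz":0,"hand":0},
    {"x":0,"y":0,"z":0.003,"wx":0,"wy":0,"wz":0,"hand":0},
    {"x":0,"y":0,"z":0.0035,"wx":0,"wy":0,"wz":0,"hand":0},
    {"x":0,"y":0,"z":0.0035,"wx":0,"wy":0,"wz":0,"hand":0},
  ],
)

```text
time: 15.28
tool_pos: [0.4789, 0.0621, 0.1323]
tool_rot: [3.141, 0.0, 1.633]
contact_force: [-5.3, -1.2, 10.9]
opening: 0.0003
```

```bash
python3 -c "
from h import *
fz(3)"
```

```text
15.43 z 0.13229 F [-5.38 -0.11 11.43] [10.9 11.6 11.9]
```

move_arm(
  deltas=[
    {"x":0,"y":0,"z":0.0007,"wx":0,"wy":0,"wz":0,"hand":0},
    {"x":0,"y":0,"z":0.0012,"wx":0,"wy":0,"wz":0,"hand":0},
    {"x":0,"y":0,"z":0.0012,"wx":0,"wy":0,"wz":0,"hand":0},
  ],
)

```text
time: 15.8
tool_pos: [0.4787, 0.062, 0.1319]
tool_rot: [3.141, 0.0, 1.633]
contact_force: [-8.4, -1.5, 18.5]
opening: 0.0004
```

```bash
python3 -c "
from h import *
fz(3)"
```

```text
15.95 z 0.13186 F [-8.42 -1.   18.35] [18.5 18.  18.6]
```

The force rose to 18 N over the last 0.4 mm, so the button has bottomed out. Letting go, then clearing back towards the start.

move_arm(
  deltas=[
    {"x":0,"y":0,"z":-0.003,"wx":0,"wy":0,"wz":0,"hand":0},
    {"x":0,"y":0,"z":-0.008,"wx":0,"wy":0,"wz":0,"hand":0},
    {"x":0,"y":0,"z":-0.02,"wx":0,"wy":0,"wz":0,"hand":0},
    {"x":0,"y":0,"z":-0.05,"wx":0,"wy":0,"wz":0,"hand":0},
    {"x":0,"y":0,"z":-0.08,"wx":0,"wy":0,"wz":0,"hand":0},
    {"x":0,"y":0,"z":-0.1,"wx":0,"wy":0,"wz":0,"hand":0},
  ],
)

```text
time: 16.7
tool_pos: [0.4797, 0.0621, 0.2321]
tool_rot: [3.14, 0.0, 1.633]
contact_force: [0.2, 0.2, -1.2]
opening: 0.0003
```

move_arm(
  deltas=[
    {"x":0.04,"y":0,"z":0,"wx":0,"wy":0,"wz":0,"hand":0},
    {"x":0.08,"y":-0.01,"z":0,"wx":0,"wy":0,"wz":0,"hand":0},
    {"x":0.12,"y":-0.02,"z":0,"wx":0,"wy":0,"wz":0,"hand":0},
    {"x":0.16,"y":-0.04,"z":0,"wx":0,"wy":0,"wz":0,"hand":0},
    {"x":0.2,"y":-0.06,"z":0,"wx":0,"wy":0,"wz":0,"hand":0},
    {"x":0.24,"y":-0.09,"z":0,"wx":0,"wy":0,"wz":0,"hand":0},
    {"x":0.28,"y":-0.12,"z":0,"wx":0,"wy":0,"wz":0,"hand":0},
    {"x":0.28,"y":-0.12,"z":0,"wx":0,"wy":0,"wz":0,"hand":0},
  ],
)

```text
time: 17.7
tool_pos: [0.3401, 0.3362, 0.2307]
tool_rot: [3.141, -0.001, 1.638]
contact_force: [0.0, -0.3, 0.9]
opening: 0.0006
```

```bash
python3 - <<'E'
from h import *
st();snap('top','t12');im=cv2.imread('pics/t12_raw.png');o=cv2.imread('pics/t9_raw.png');i0=cv2.imread('pics/t1_raw.png')
# camera region shift between aimed (t9) and now; goods vs start
for n,a,(x0,y0,x1,y1) in(('cam',o,(215,165,275,240)),('lensfront',o,(250,175,275,215)),('tin',i0,(342,184,390,224)),('red',i0,(285,182,326,224)),('pink',i0,(335,130,380,172)),('carton',i0,(338,222,384,264)),('jar',i0,(332,272,380,310)),('tub',i0,(240,90,292,140))):
    A,B=[cv2.cvtColor(q,6)[y0:y1,x0:x1].astype(np.float32) for q in(a,im)]
    (sh,r)=cv2.phaseCorrelate(A,B);print(n,np.round(sh,2),round(r,2),'diff',np.abs(A-B).mean().round(2))
g=cv2.cvtColor(im,6).astype(int)
cols=range(245,266)
e=[]
for x in cols:
    d=np.where(g[170:220,x]<70)[0];e.append((x,170+d.min(),170+d.max()))
e=np.array(e);print(e[::4].tolist())
# rod line + lid circle
rod=[]
for x in range(193,212):
    c=g[194:208,x];j=c.argmax();rod.append((x,194+j,int(c[j])))
print(rod[::4])
c=cv2.HoughCircles(cv2.medianBlur(cv2.cvtColor(im,6),3)[175:230,335:400],cv2.HOUGH_GRADIENT,1,30,param1=80,param2=10,minRadius=13,maxRadius=19);
for u,v,r in c[0]:
    t=ray('top',335+u,175+v,.08);print('lid',u+335,v+175,r,t)
E
```

```text
17.7 [0.3401 0.3362 0.2307] [ 1.7999e+02 -5.0000e-02  9.3830e+01] [ 0.05 -0.27  0.92] 0.0006118705555857649
cam [-0.   0.5] 0.95 diff 8.41
lensfront [0.57 0.07] 0.99 diff 8.26
tin [-0.09  0.  ] 1.0 diff 1.25
red [0.48 0.49] 1.02 diff 1.33
pink [0.51 0.49] 1.0 diff 1.27
carton [-0.01  0.48] 1.0 diff 1.28
jar [0.01 0.  ] 0.94 diff 1.21
tub [-0.05 -0.06] 0.95 diff 1.19
[[245, 180, 219], [249, 179, 219], [253, 181, 219], [257, 181, 219], [261, 180, 217], [265, 181, 209]]
[(193, np.int64(200), 172), (197, np.int64(200), 171), (201, np.int64(200), 172), (205, np.int64(200), 172), (209, np.int64(200), 173)]
lid 368.5 202.5 15.0 [ 0.55335344 -0.23056479  0.08      ]
```

The goods are unmoved; the ±0.5 px shifts come from odd window sizes. I'll check the camera's heading once more, comparing before and after.

```bash
python3 - <<'E'
from h import *
tin=np.array([.554,-.230])
for n in('t9','t12'):
    g=cv2.cvtColor(cv2.imread(f'pics/{n}_raw.png'),6)
    crop=g[172:218,240:285]; 
    m=(g<75).astype(np.uint8)
    # front edge: subpixel x crossing of brightness 95 per row
    P=[]
    for y in range(184,208):
        r=g[y,255:290].astype(float);k=np.where((r[:-1]<100)&(r[1:]>=100))[0]
        if len(k):k=k[-1];P.append((255+k+(100-r[k])/(r[k+1]-r[k]),y))
    P=np.array(P);W=np.array([ray('top',*p,.132)[:2] for p in P]);
    vx,vy,_,_=cv2.fitLine(W.astype(np.float32),cv2.DIST_HUBER,0,.01,.01).ravel();h=np.degrees(np.arctan(vy/vx))
    # rod line, subpixel
    Q=[]
    for x in range(192,213):
        c=g[194:208,x].astype(float);w=np.clip(c-150,0,None);Q.append((x,194+(w*np.arange(14)).sum()/max(w.sum(),1e-6)))
    B=np.array([ray('top',*q,.073)[:2] for q in Q]);bx,by,b0,b1=cv2.fitLine(B.astype(np.float32),cv2.DIST_HUBER,0,.01,.01).ravel()
    b=m[215:226,228:248]
    q=(g[212:230,228:246]>130).astype(np.uint8);_,l,s,c=cv2.connectedComponentsWithStats(q);i=1+s[1:,4].argmax();bt=ray('top',228+c[i][0],212+c[i][1],.1785)
    print(n,'front-edge heading',-90+h,'front x mean',P[:,0].mean().round(2),'rod heading',np.degrees(np.arctan(by/bx)),'rod mean',B.mean(0).round(4),'btn',bt.round(4))
d=tin-[.537,.0875];print('tin bearing',np.degrees(np.arctan2(d[1],d[0])))
E
```

```text
t9 front-edge heading -85.47162 front x mean 269.48 rod heading -86.76731 rod mean [0.5341 0.1459] btn [0.4785 0.0602 0.1785]
t12 front-edge heading -85.36856 front x mean 269.74 rod heading -86.40866 rod mean [0.5341 0.1459] btn [0.4786 0.0605 0.1785]
tin bearing -86.93512113281213
```

```bash
python3 -c "
from h import *
st();print(robot.hand_in())"
```

```text
17.75 [0.3413 0.335  0.2306] [ 1.7997e+02 -1.0000e-02  9.3740e+01] [-0.04  0.28 -0.2 ] 0.00038142840216872905
the job is handed in; nothing more can be done
None
```

I swung the camera onto the tin by its pan bar, took the picture, and handed the job in at 17.75 s with the arm clear. I could not read the shutter joint, so that part rests on force and travel.

- **Aim:** The heading measured after the shot was about -86.4° from the rod direction, -87.2° from the rod's position and -85.4° from the lens's front edge. The tin bears -86.9°. The first two put the tin within about 3 mm of mid-picture, and the front edge within about 8 mm. The heading was the same before and after pressing, to within 0.4°.
- **Shutter:** I held the halfway stop at about 5 N for over 1.5 s. I then pressed to about 11 N and on to 18 N, where it bottomed out after about 3.3 mm including head flex, and let go.
- **Light spring:** The first stage was barely distinguishable from the force noise. I recognised the halfway stop by the step to about 4.5 N, with the sideways lean expected from the tilting head.
- **Goods:** The tin, jar, carton, tub and both look-alikes showed no movement against the first picture.
- **Disagreement:** The real fingertips sat about 40 mm above the reported TCP, so the first grasp closed on air above the bar. I confirmed the gap in the images, went 28 mm lower and allowed for it from then on.

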